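# Feel for the sticky spot of a microscope slide carriage

### The arm

A 6-joint arm with a two-finger parallel gripper is mounted at the origin on the work surface. World frame = base frame: x ahead of the robot, y to its left, z up, the work surface at z = 0. Lengths are in m, angles in rad, forces in N, time in s.
With the tool pointing down it reaches from about 0.375 to 0.9 m from the base axis. Payload 3.1 kg.
Tool frame: the origin (TCP) lies between the finger pads; the fingertips stand 8 mm ahead of it and the grasp point (between the pads) lies 11 mm behind it; z points along the fingers, y is the line along which they close (so a half turn about z gives the same grasp; the last joint's range is limited). The gripper opens to 85 mm and grips with 20 to 120 N. Pads are 22 mm wide; open, the fingers measure 114 mm over their backs; the gripper's body (76 mm by 85 mm) begins 54 mm behind the grasp point. The pads swing forward as they close: fully open they stand 13 mm farther back than shut.
Start: joints at [1.018, 0.527, 1.433, -0, 1.181, -0.178], TCP at [0.229, 0.582, 0.239] pointing down, gripper open.
Joint ranges: [-3.08, 3.08], [-0.75, 2.2], [0.22, 2.44], [-1.43, 4.57], [0, 2.65], [-2.85, 2.85]. Speed limits (rad/s): [2.79, 2.79, 3.14, 3.14, 3.14, 3.14].

### API

Orientations are given as a unit quaternion [x, y, z, w].
In Python, from station import readout, cams, sign_off gives the robot as it stands.
- The arm moves only by the tool send_rows, never from a script. Its argument "commands" is text: rows parted by semicolons, each of 5 numbers parted by spaces: the finger opening in mm, from 0 to 85.4, then the shift along the tool's x, y, z each as a share of 0.02 m, from -1 to 1, then the turn about the tool's z as a share of 4 degrees, from -1 to 1. In form: grip dx dy dz spin; .... A call has 1 to 20 rows; each row shifts and turns the commanded pose from where the row before left it, along the tool's axes as they then stand; what a row does not reach is not made up. A row lasts 1/12 s, in which the tool goes at most 41.7 mm and 7.16 degrees, less where a joint would pass 70% of its speed; a pose out of reach is approached as far as the arm can. A call with a number of a shift or a turn outside -1 to 1 is refused whole. A call with a gripper value outside its range is refused whole. The fingers move at their own pace and stop on an object; "grip_force" is the grip in N (left out, the last holds). Time passes only in rows, so rows that do not move let the fingers close. It gives the time, the measured TCP pose, the force, the opening and the grip force at its end, in the units of the state.
- readout.sense(): the state, without advancing time (a new reading comes with each control period).
- cams.snapshot(name): name is "side" or "top"; returns a dict with "pixels" (384x512x3 uint8, red, green, blue), "intrinsics" (3x3 intrinsics, pixels), "dist" ([k1, k2, p1, p2, k3] as OpenCV has them; the pictures are not rectified), "eye" and "rotation" of the camera in the world. Camera axes: x right, y down, z forward; pixel columns grow to the right and rows downward; lengths in m; the calibration is good to about 2 mm. A picture is of the moment at which its call begins. There is no depth.
- sign_off(): hands the job in; it is judged then, once.
The state is a dict: "t": time; "q": joint angles; "qd": joint speeds; "tau": joint torques, N m; "tcp_pos": TCP position; "tool_rot": TCP orientation; "force": force on the tool from outside, world axes, zero at the start; "ft_torque": the same for the moment, N m; "finger_gap": opening from 0.0 (shut) to 1.0 (fully open); "gripper_force": force on a finger pad.
Only numpy, scipy, OpenCV 4.12 (cv2) and the standard library are available. Lean on these libraries where they do the work, as an engineer would, in place of code of your own. Each camera call takes 0.05 s, during which the arm holds its last target. There are 200 camera calls.

### The job

Somewhere along its rail the microscope's dish carriage drags on grit that cannot be seen. Stroke it through its full travel: first gently against the rubber stop at the thumbwheel end, then all the way across gently against the stop at the plain end, feeling for the sticky spot; then bring the carriage back, leave it parked right on the sticky spot so that the rail can be cleaned there, and let go. Do not press hard on the stops, and leave the dish, tube rack and marker where they are.

Things in the scene. Friction and masses are not known exactly. Their poses are not given: they have to be found in the camera images.
- base: Fixed aluminium base, 100 (x) x 304 (y) x 12 mm; at each end a white block 80 x 16 x 32 mm (top 44 mm above the bench). Origin: centre of its underside, on the bench. Its y axis runs along the rail towards the end with the black thumbwheel (40 mm across, top 46 mm up, fixed, not used); the -y end is plain
- bed: Steel rail bar, 24 mm wide, 270 mm long, top 26 mm above the bench. Origin and axes as the base. The hidden sticky spot lies within 55 mm of mid-travel, elsewhere each time. Over some 18 mm of travel the carriage's drag rises smoothly to about 8 to 12 N (highest just before the middle) and falls again; the middle of that stretch is the spot, and the carriage stays put there
- carriage: White carriage, slides along the base's y only; 70 x 60 (along y) x 17 mm, top 44 mm above the bench; a dish plate with glass reaches out to x = 98 mm at the same top height. Origin: under its middle at bench level; at mid-travel it coincides with the base's; 85 mm either way it meets the stops. 0.3 to 0.45 kg; free drag about 1.6 N (+0.3 N at 0.1 m/s); stays where left
- bumper_wheel: Black rubber stop, 14 mm diameter, 20 mm long, on the block at the thumbwheel end, 34 mm above the bench; met when the carriage is 85 mm from mid-travel towards +y. It gives 1 mm for each 3 N and springs back; more than 20 N on it is too hard. Origin: that of the base
- bumper_plain: The same rubber stop at the plain end (-y), met when the carriage is 85 mm from mid-travel towards -y. Origin: that of the base
- dish: Bystander: closed clear culture dish, 64 mm diameter, 14 mm high, loose on the bench. Origin: centre of its underside
- tube_rack: Bystander: white block 45 x 90 x 28 mm with small tubes standing in it (45 mm high in all), loose. Origin: centre of its underside
- marker: Bystander: white marker pen with a cap, 125 mm long (its x axis), 13 mm thick, lying loose on the robot's side of the slide unit. Origin: under its middle
- grip (a point): Middle of the black upright grip block on the carriage, 12 mm to the -x side of the rail's middle and 70 mm above the bench. The block is 24 mm (x) by 16 mm (along the rail) and stands from 44 to 96 mm above the bench

How it is judged:
By the outcome, as a careful person would: the job done as asked, in the order asked, and still so for the second after the job is handed in, with the robot touching nothing.
It also fails if it takes over 58 s, if anything falls off the work surface, if the arm or the gripper's body presses on something with over 40 N, if the wrist force passes 120 N, or if a joint passes its speed limit or range.

## Working session

There is one attempt and no reset: what is moved stays moved. The work goes in short steps, Python scripts to look and compute and a tool call to move; the robot and the scene stay as the last step left them, time stands still between calls to the robot, and variables do not carry over. Pictures are saved under pics/ and viewed, at most 10 in all, crops included, and the job is handed in when it is done.

Besides the shell and the picture viewer there is one more tool, called after "Emit:" in YAML: its name, and indented under it one key for each argument. send_rows: Moves the arm, as the interface text tells. Its arguments: {"type":"object","properties":{"commands":{"type":"string"},"grip_force":{"type":"number"}},"required":["commands"]}

```bash
mkdir -p pics; python3 - <<'E'
from station import readout,cams
import cv2,pickle
s=readout.sense();print(s)
d={}
for n in("top","side"):
    c=cams.snapshot(n);d[n]=c;cv2.imwrite(f"pics/{n}0.png",cv2.cvtColor(c["pixels"],cv2.COLOR_RGB2BGR));print(n,c["eye"],c["rotation"],c["intrinsics"],c["dist"])
pickle.dump(d,open("d0.pkl","wb"))
E
```

```text
{'t': 0.0, 'q': array([ 1.01750731e+00,  5.28438138e-01,  1.43388065e+00, -4.69008746e-05,
        1.18141767e+00, -1.78521509e-01]), 'qd': array([-8.28557015e-04, -1.23848015e-05, -4.11851799e-04, -1.34030462e-03,
        4.62820129e-04, -1.71920831e-03]), 'tau': array([ 1.40268830e-04, -4.42347300e+01, -1.78022861e+01, -2.64958890e-04,
        8.47779913e-03, -5.65354662e-05]), 'tcp_pos': array([0.22841162, 0.58102193, 0.23835772]), 'tool_rot': array([ 1.86280211e-01,  9.82496073e-01, -1.00870053e-03, -3.63270710e-04]), 'force': array([ 0.0059331 ,  0.06523496, -0.2899014 ]), 'ft_torque': array([-0.00937634,  0.00843474,  0.00326306]), 'gripper_force': 0.0, 'finger_gap': 1.000142537150328}
top [0.50111487 0.05443938 0.87479261] [ 0.71551755 -0.69622082  0.03492854 -0.04572978] [[459.74233445   0.         264.14264037]
 [  0.         459.74233445 196.03802407]
 [  0.           0.           1.        ]] [-0.0907471  0.         0.         0.         0.       ]
side [ 0.4323678  -0.57870005  0.47748074] [ 0.86548736 -0.14724508  0.0656676  -0.47427658] [[437.92450419   0.         251.15931295]
 [  0.         437.92450419 188.7535664 ]
 [  0.           0.           1.        ]] [0.01026866 0.         0.         0.         0.        ]
```

View pics/top0.png

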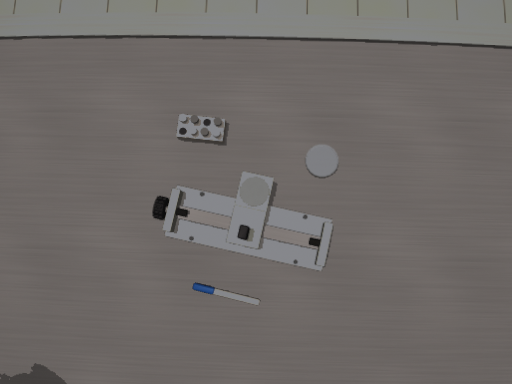

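View pics/side0.png

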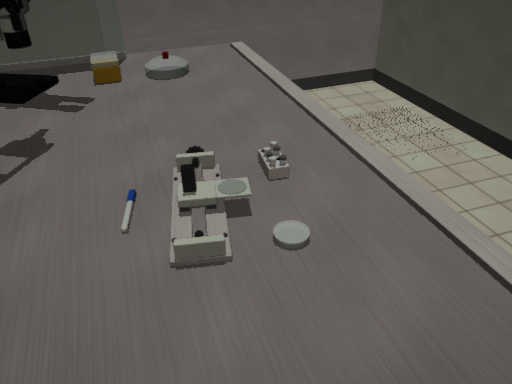

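The top view shows the thumbwheel at (160,208), the plain end at (323,243) and the grip block at (243,232). The marker is at (225,294), the dish at (322,160) and the rack at (201,128). The side view agrees with this layout. I'll measure with rays next.

```bash
cat >h.py <<'E'
import numpy as np,cv2
from scipy.spatial.transform import Rotation as R
def ray(c,uv,z):
    p=cv2.undistortPoints(np.array(uv,float).reshape(-1,1,2),c["intrinsics"],np.array(c["dist"]))[:,0]
    d=np.c_[p,np.ones(len(p))]@R.from_quat(c["rotation"]).as_matrix().T
    e=np.array(c["eye"]);return e+d*((z-e[2])/d[:,2])[:,None]
def proj(c,P):
    Rm=R.from_quat(c["rotation"]).as_matrix().T
    return cv2.projectPoints(np.array(P,float),Rm,-Rm@np.array(c["eye"]),c["intrinsics"],np.array(c["dist"]))[0][:,0]
E
python3 - <<'E'
from h import *;import pickle
d=pickle.load(open("d0.pkl","rb"));c=d["top"];im=c["pixels"]
g=im.max(2)
m=np.zeros_like(g);m[170:285,145:345]=(g[170:285,145:345]<45)*255
n,l,st,ce=cv2.connectedComponentsWithStats(m)
for i in range(1,n):
    if st[i,4]>15: print("dark",st[i],ce[i],ray(c,ce[i],.041),ray(c,ce[i],.096))
for nm in("top","side"):
    im=d[nm]["pixels"][:,:,::-1]
    x0,y0,x1,y1=(150,165,345,285) if nm=="top" else (160,135,300,270)
    cv2.imwrite(f"pics/{nm}c.png",cv2.resize(im[y0:y1,x0:x1],None,fx=4,fy=4,interpolation=cv2.INTER_CUBIC))
E
```

```text
dark [153 196  16  24 268] [159.99253731 207.30223881] [[0.57064471 0.25902535 0.041     ]] [[0.56605827 0.24553011 0.096     ]]
dark [175 207  13  10  81] [180.88888889 211.7654321 ] [[0.56353473 0.21994185 0.041     ]] [[0.55941729 0.2090247  0.096     ]]
dark [238 225  12  15  96] [243.85416667 231.85416667] [[0.53024331 0.10345951 0.041     ]] [[0.52832189 0.10022596 0.096     ]]
dark [309 238  11   9  70] [314.15714286 241.75714286] [[ 0.51583746 -0.02409205  0.041     ]] [[ 0.5148663  -0.01891183  0.096     ]]
```

View pics/topc.png

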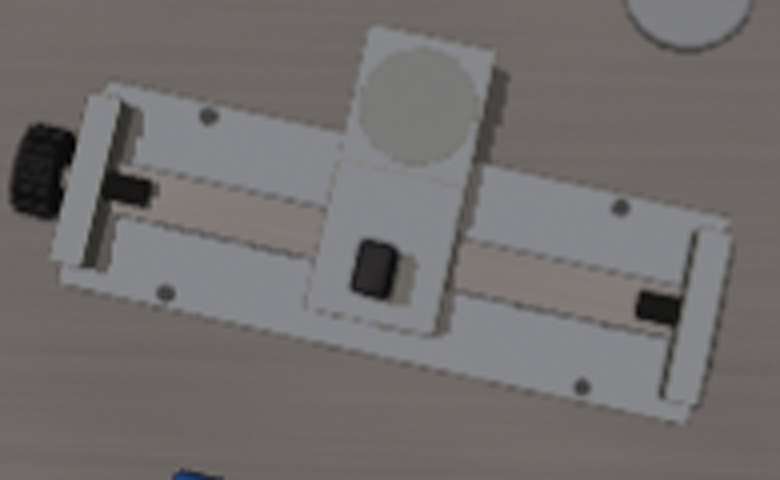

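The crop shows the base corners, four bolts, both bumpers (130,190) and (660,307), and the grip block top at about (374,269).

```bash
python3 - <<'E'
from h import *;import pickle
d=pickle.load(open("d0.pkl","rb"));c=d["top"]
f=lambda L,z:ray(c,np.array(L)/4+[150-.375,165-.375],z)[:,:2]
B=f([(209,117),(166,293),(620,208),(582,386)],.012)
C=f([(108,84),(62,282),(732,218),(686,422)],.012)
K=f([(373,25),(495,50),(438,335),(305,308)],.044)
T=f([(105,95),(122,98)  ,(75,268),(52,262)],.044);T2=f([(696,228),(732,236),(697,407),(664,400)],.044)
for n,P in(("bolts",B),("corners",C)):
    y=(P[0]+P[1]-P[2]-P[3]);y/=np.linalg.norm(y);x=P[0]+P[2]-P[1]-P[3];x/=np.linalg.norm(x)
    print(n,P.mean(0),"y",y,np.degrees(np.arctan2(-y[0],y[1])),"x",np.degrees(np.arctan2(x[1],x[0])),np.linalg.norm(P[0]-P[2]),np.linalg.norm(P[0]-P[1]))
o=C.mean(0);X=np.array([-y[1],y[0]])*-1
print("blocks mid",(T.mean(0)+T2.mean(0))/2,np.linalg.norm(T.mean(0)-T2.mean(0)))
print("K local",[( (p-o)@X,(p-o)@y) for p in K])
for z in(.096,):
  g=ray(c,[243.85,231.85],z)[0,:2];print("grip",g,(g-o)@X,(g-o)@y)
s=d["side"];sm=s["pixels"].max(2)
m=np.zeros_like(sm);m[140:270,160:300]=(sm[140:270,160:300]<45)*255
n,l,st,ce=cv2.connectedComponentsWithStats(m)
for i in range(1,n):
    if st[i,4]>15: print(st[i],ce[i])
G=np.array([*g,.07]);print(proj(s,[[*g,.096],[*g,.044]]))
E
```

```text
bolts [0.54007502 0.09777318] y [0.18941864 0.98189642] -10.918858388738887 x -11.104811807748854 0.19898335696070807 0.0854125208372912
corners [0.53994732 0.09709321] y [0.18666666 0.98242331] -10.758317923884498 x -11.116246296440202 0.30233033817912536 0.09622028589438492
blocks mid [0.53941384 0.09739575] 0.2831325206563314
K local [(np.float64(0.0976261247284759), np.float64(0.03043078028369774)), (np.float64(0.09814922024005249), np.float64(-0.026636871935108816)), (np.float64(-0.033866992916753595), np.float64(-0.02907583949535105)), (np.float64(-0.03493517750065301), np.float64(0.03211188795097657))]
grip [0.52832873 0.10023324] -0.012000508854353524 0.0009160395290660124
[186 146  17   7  75] [194.28       149.46666667]
[277 157   9   3  16] [280.4375 158.4375]
[181 158  18  34 409] [189.01466993 175.37897311]
[207 205   9   4  35] [210.91428571 206.45714286]
[180 207  10   5  37] [184.37837838 209.05405405]
[195 231   8   6  38] [198.39473684 233.47368421]
[[186.48558206 165.03011559]
 [189.49299364 189.6889929 ]]
```

Emit:
send_rows:
  commands: "85 0 0 0 -0.875;85 0 0 0 -0.875;85 0 0 0 -0.875;85 0 0 0 0"

```text
t: 0.43
tcp_pos: [0.2286, 0.5813, 0.2388]
tool_rot: [0.095, 0.995, -0.001, -0.0]
force: [-0.1, -0.9, -1.1]
finger_gap: 0.993
gripper_force: 0.0
```

Emit:
send_rows:
  commands: "85 -0.95 -1 0 0;85 -0.95 -1 0 0;85 -0.95 -1 0 0;85 -0.95 -1 0 0;85 -0.95 -1 0 0;85 -0.95 -1 0 0;85 -0.95 -1 0 0;85 -0.95 -1 0 0;85 -0.95 -1 0 0;85 -0.95 -1 0 0;85 -0.95 -1 0 0;85 -0.95 -1 0 0;85 0 0 0 0"

```text
t: 1.52
tcp_pos: [0.4094, 0.2994, 0.2392]
tool_rot: [0.099, 0.995, -0.001, 0.001]
force: [0.4, 0.6, 0.1]
finger_gap: 0.996
gripper_force: 0.0
```

```bash
cat >>h.py <<'E'
O=np.array([.540,.0973]);a=np.radians(-10.95);X=np.array([np.cos(a),np.sin(a)]);Y=np.array([-X[1],X[0]])
def st():
    from station import readout
    s=readout.sense();p=s["tcp_pos"];M=R.from_quat(s["tool_rot"]).as_matrix()
    print("t",s["t"],"tcp",p,"local",(p[:2]-O)@X,(p[:2]-O)@Y,"toolx",np.degrees(np.arctan2(M[1,0],M[0,0])),"Mz",M[:,2],"gap",s["finger_gap"],s["force"])
    print("to grip in tool xy (m):",(np.append(O-.012*X+.001*Y,.059)-p)@M)
E
python3 -c "from h import *;st()"
```

```text
t 1.5167 tcp [0.40941646 0.29935937 0.23923818] local -0.16658768930363368 0.1735758964817982 toolx 168.69401653664573 Mz [ 0.00128581 -0.00160565 -0.99999788] gap 0.9955877631697233 [0.38487422 0.63215864 0.14608795]
to grip in tool xy (m): [-0.15537274 -0.17137328  0.18071   ]
```

Emit:
send_rows:
  commands: "85 -0.86 -0.95 0.3 0;85 -0.86 -0.95 0.3 0;85 -0.86 -0.95 0.3 0;85 -0.86 -0.95 0.3 0;85 -0.86 -0.95 0.3 0;85 -0.86 -0.95 0.3 0;85 -0.86 -0.95 0.3 0;85 -0.86 -0.95 0.3 0;85 -0.86 -0.95 0.3 0;85 0 0 0 0;85 0 0 0 0"

```text
t: 2.43
tcp_pos: [0.5265, 0.1047, 0.1847]
tool_rot: [0.097, 0.995, 0.0, -0.001]
force: [-0.1, 0.3, 0.1]
finger_gap: 0.995
gripper_force: 0.0
```

```bash
python3 - <<'E'
from h import *
st()
from station import cams
a=[]
for n in("side","top"):
    c=cams.snapshot(n);im=c["pixels"][:,:,::-1]
    x0,y0=(120,60) if n=="side" else (170,160)
    a.append(cv2.resize(im[y0:y0+180,x0:x0+130],None,fx=3,fy=3,interpolation=cv2.INTER_CUBIC))
cv2.imwrite("pics/near.png",np.hstack(a))
E
```

```text
t 2.4333 tcp [0.52647213 0.10473587 0.18472399] local -0.01469403760953194 0.0047308406167177516 toolx 168.83188209430133 Mz [-1.31534518e-03  4.43209607e-04 -9.99999037e-01] gap 0.994729043087731 [-0.11002728  0.32854763  0.11519851]
to grip in tool xy (m): [-0.00288125 -0.00374319  0.12571947]
```

View pics/near.png

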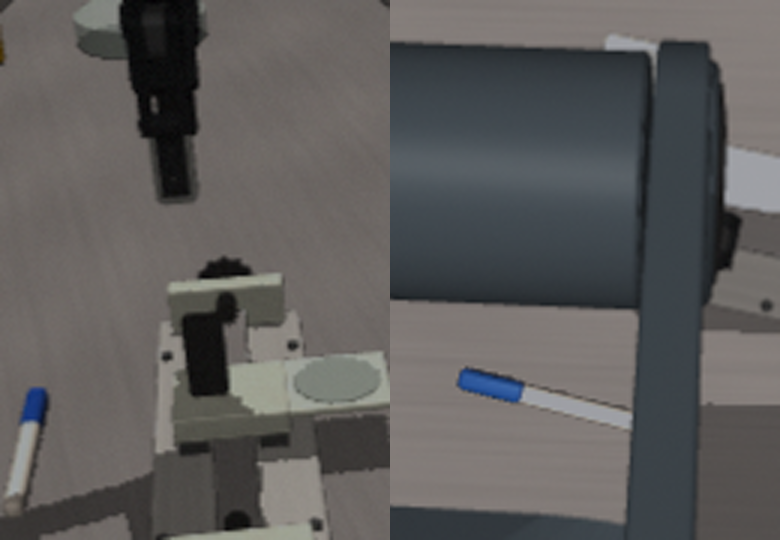

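The gripper hangs above the grip block at side-crop (205,350), and the fingers are in line with it at (175,180). I'll correct by about 3-4 mm, descend and close.

Emit:
send_rows:
  commands: "85 -0.14 -0.18 0.5 0;85 0 0 0.8 0;85 0 0 0.9 0;85 0 0 0.9 0;85 0 0 0.9 0;85 0 0 0.8 0;85 0 0 0.8 0;85 0 0 0.6 0;85 0 0 0 0;85 0 0 0 0"
  grip_force: 40

```text
t: 3.37
tcp_pos: [0.5274, 0.1019, 0.0607]
tool_rot: [0.095, 0.995, -0.0, -0.001]
force: [0.3, -0.6, 0.4]
finger_gap: 0.998
gripper_force: 0.0
```

```bash
python3 -c "from h import *;st()"
```

```text
t 3.3667 tcp [0.52743971 0.10190284 0.06065123] local -0.013205931302187468 0.002133186005234056 toolx 169.08815876930095 Mz [-2.00981490e-03  7.41076860e-05 -9.99997978e-01] gap 0.997677200176752 [ 0.32278413 -0.61792554  0.39408474]
to grip in tool xy (m): [-0.00120846 -0.00113348  0.00164918]
```

Emit:
send_rows:
  commands: "50 0 0 0 0;30 0 0 0 0;20 0 0 0 0;10 0 0 0 0;10 0 0 0 0;10 0 0 0 0;10 0 0 0 0;10 0 0 0 0;10 0 0 0 0;10 0 0 0 0"
  grip_force: 40

```text
t: 4.2
tcp_pos: [0.5286, 0.1011, 0.0618]
tool_rot: [0.096, 0.995, -0.0, 0.0]
force: [-0.3, -1.0, 5.6]
finger_gap: 0.182
gripper_force: 42.1
```

```bash
python3 -c "from h import *;st()"
```

```text
t 4.2 tcp [0.52862665 0.10109815 0.06182769] local -0.01188774774469915 0.0015685993949969127 toolx 169.02647485804712 Mz [ 6.82581466e-04 -9.33872041e-05 -9.99999763e-01] gap 0.18168239446996923 [-0.31331325 -1.0127565   5.60191727]
to grip in tool xy (m): [ 0.00011396 -0.00056875  0.00282759]
```

Gripped. Now I'll move slowly towards the thumbwheel end and sample the force.

Emit:
send_rows:
  commands: "10 0 0.1 0 0;10 0 0.1 0 0"

```text
t: 4.37
tcp_pos: [0.5293, 0.1048, 0.0618]
tool_rot: [0.096, 0.995, -0.0, 0.0]
force: [-0.5, -1.5, 5.8]
finger_gap: 0.181
gripper_force: 42.3
```

Emit:
send_rows:
  commands: "10 0 0.1 0 0;10 0 0.1 0 0"

```text
t: 4.53
tcp_pos: [0.5301, 0.1088, 0.0618]
tool_rot: [0.096, 0.995, -0.0, 0.0]
force: [-1.4, -1.8, 5.8]
finger_gap: 0.184
gripper_force: 42.3
```

Emit:
send_rows:
  commands: "10 0 0.1 0 0;10 0 0.1 0 0"

```text
t: 4.7
tcp_pos: [0.5308, 0.1127, 0.0618]
tool_rot: [0.096, 0.995, -0.0, 0.0]
force: [-1.1, -1.6, 6.3]
finger_gap: 0.179
gripper_force: 42.3
```

Emit:
send_rows:
  commands: "10 0 0.1 0 0;10 0 0.1 0 0"

```text
t: 4.87
tcp_pos: [0.5316, 0.1166, 0.0618]
tool_rot: [0.096, 0.995, -0.0, 0.0]
force: [-1.1, -1.2, 5.3]
finger_gap: 0.183
gripper_force: 42.3
```

Emit:
send_rows:
  commands: "10 0 0.1 0 0;10 0 0.1 0 0"

```text
t: 5.03
tcp_pos: [0.5324, 0.1206, 0.0618]
tool_rot: [0.096, 0.995, -0.0, 0.0]
force: [-0.9, -1.8, 6.2]
finger_gap: 0.185
gripper_force: 42.3
```

Emit:
send_rows:
  commands: "10 0 0.1 0 0;10 0 0.1 0 0"

```text
t: 5.2
tcp_pos: [0.5331, 0.1245, 0.0618]
tool_rot: [0.096, 0.995, -0.0, 0.0]
force: [-1.0, -2.1, 5.7]
finger_gap: 0.177
gripper_force: 42.3
```

Emit:
send_rows:
  commands: "10 0 0.1 0 0;10 0 0.1 0 0"

```text
t: 5.37
tcp_pos: [0.5339, 0.1284, 0.0618]
tool_rot: [0.096, 0.995, -0.0, 0.0]
force: [-1.7, -1.8, 4.8]
finger_gap: 0.187
gripper_force: 42.3
```

Emit:
send_rows:
  commands: "10 0 0.1 0 0;10 0 0.1 0 0"

```text
t: 5.53
tcp_pos: [0.5347, 0.1323, 0.0618]
tool_rot: [0.096, 0.995, -0.0, 0.0]
force: [-1.5, -1.3, 5.1]
finger_gap: 0.18
gripper_force: 42.3
```

Emit:
send_rows:
  commands: "10 0 0.1 0 0;10 0 0.1 0 0"

```text
t: 5.7
tcp_pos: [0.5354, 0.1363, 0.0618]
tool_rot: [0.096, 0.995, -0.0, 0.0]
force: [-0.8, -1.3, 5.7]
finger_gap: 0.182
gripper_force: 42.3
```

Emit:
send_rows:
  commands: "10 0 0.1 0 0;10 0 0.1 0 0"

```text
t: 5.87
tcp_pos: [0.5362, 0.1402, 0.0618]
tool_rot: [0.096, 0.995, -0.0, 0.0]
force: [-1.0, -1.0, 5.3]
finger_gap: 0.184
gripper_force: 42.3
```

Emit:
send_rows:
  commands: "10 0 0.1 0 0;10 0 0.1 0 0"

```text
t: 6.03
tcp_pos: [0.5369, 0.1441, 0.0618]
tool_rot: [0.096, 0.995, -0.0, 0.0]
force: [-0.6, -1.8, 5.3]
finger_gap: 0.181
gripper_force: 42.3
```

Emit:
send_rows:
  commands: "10 0 0.1 0 0;10 0 0.1 0 0"

```text
t: 6.2
tcp_pos: [0.5377, 0.148, 0.0618]
tool_rot: [0.096, 0.995, -0.0, 0.0]
force: [-0.9, -1.3, 5.1]
finger_gap: 0.183
gripper_force: 42.3
```

Emit:
send_rows:
  commands: "10 0 0.1 0 0;10 0 0.1 0 0"

```text
t: 6.37
tcp_pos: [0.5384, 0.152, 0.0618]
tool_rot: [0.096, 0.995, -0.0, 0.0]
force: [-0.3, -1.3, 6.9]
finger_gap: 0.181
gripper_force: 42.3
```

Emit:
send_rows:
  commands: "10 0 0.1 0 0;10 0 0.1 0 0"

```text
t: 6.53
tcp_pos: [0.5392, 0.1559, 0.0618]
tool_rot: [0.096, 0.995, -0.0, 0.0]
force: [-1.4, -1.1, 5.0]
finger_gap: 0.184
gripper_force: 42.3
```

Emit:
send_rows:
  commands: "10 0 0.1 0 0;10 0 0.1 0 0"

```text
t: 6.7
tcp_pos: [0.54, 0.1598, 0.0618]
tool_rot: [0.096, 0.995, -0.0, 0.0]
force: [-0.2, -1.8, 5.9]
finger_gap: 0.182
gripper_force: 42.3
```

Emit:
send_rows:
  commands: "10 0 0.1 0 0;10 0 0.1 0 0;10 0 0.1 0 0;10 0 0.1 0 0"

```text
t: 7.03
tcp_pos: [0.5415, 0.1677, 0.0618]
tool_rot: [0.096, 0.995, -0.0, 0.0]
force: [-0.4, -1.9, 6.3]
finger_gap: 0.185
gripper_force: 42.3
```

```bash
python3 -c "from h import *;st()"
```

```text
t 7.0333 tcp [0.54151426 0.16772031 0.06183929] local -0.011889805338744511 0.06942582583207729 toolx 169.03131939521725 Mz [ 4.42863498e-04 -3.75958325e-04 -9.99999831e-01] gap 0.18490656491962643 [-0.42332339 -1.9069168   6.32371298]
to grip in tool xy (m): [ 8.93227730e-05 -6.84250467e-02  2.85873092e-03]
```

There is no sticky spot on the + side. Approaching the thumbwheel stop.

Emit:
send_rows:
  commands: "10 0 0.1 0 0;10 0 0.1 0 0;10 0 0.1 0 0;10 0 0.1 0 0;10 0 0.1 0 0;10 0 0.05 0 0;10 0 0.05 0 0;10 0 0.05 0 0"

```text
t: 7.7
tcp_pos: [0.544, 0.1805, 0.0618]
tool_rot: [0.096, 0.995, -0.0, 0.0]
force: [-1.0, -1.0, 6.0]
finger_gap: 0.179
gripper_force: 42.3
```

Emit:
send_rows:
  commands: "10 0 0.05 0 0;10 0 0 0 0"

```text
t: 7.87
tcp_pos: [0.5442, 0.1816, 0.0618]
tool_rot: [0.096, 0.995, -0.0, 0.0]
force: [-1.0, -1.3, 5.0]
finger_gap: 0.185
gripper_force: 42.3
```

Emit:
send_rows:
  commands: "10 0 0.05 0 0;10 0 0 0 0"

```text
t: 8.03
tcp_pos: [0.5444, 0.1825, 0.0618]
tool_rot: [0.096, 0.995, -0.0, 0.0]
force: [-0.9, -0.5, 5.2]
finger_gap: 0.183
gripper_force: 42.3
```

Emit:
send_rows:
  commands: "10 0 0.05 0 0;10 0 0 0 0"

```text
t: 8.2
tcp_pos: [0.5445, 0.1832, 0.0618]
tool_rot: [0.096, 0.995, -0.0, 0.0]
force: [-0.6, -1.9, 5.6]
finger_gap: 0.183
gripper_force: 42.3
```

Emit:
send_rows:
  commands: "10 0 0.05 0 0;10 0 0 0 0"

```text
t: 8.37
tcp_pos: [0.5446, 0.1838, 0.0618]
tool_rot: [0.095, 0.995, -0.001, 0.0]
force: [-1.7, -2.7, 6.4]
finger_gap: 0.182
gripper_force: 42.3
```

Emit:
send_rows:
  commands: "10 0 0.05 0 0;10 0 0 0 0"

```text
t: 8.53
tcp_pos: [0.5447, 0.1844, 0.0618]
tool_rot: [0.095, 0.995, -0.001, -0.0]
force: [-1.4, -4.8, 6.5]
finger_gap: 0.186
gripper_force: 42.4
```

Emit:
send_rows:
  commands: "10 0 0.05 0 0;10 0 0 0 0"

```text
t: 8.7
tcp_pos: [0.5448, 0.185, 0.0618]
tool_rot: [0.095, 0.995, -0.001, -0.0]
force: [-2.1, -6.8, 6.8]
finger_gap: 0.179
gripper_force: 42.4
```

Touched the thumbwheel stop gently, at about 5 N. Now going back across.

Emit:
send_rows:
  commands: "10 0 -0.1 0 0;10 0 -0.2 0 0;10 0 -0.2 0 0;10 0 -0.2 0 0;10 0 -0.2 0 0;10 0 -0.2 0 0;10 0 -0.2 0 0;10 0 -0.2 0 0;10 0 -0.2 0 0;10 0 -0.2 0 0;10 0 -0.2 0 0;10 0 -0.2 0 0;10 0 -0.2 0 0;10 0 -0.2 0 0;10 0 -0.2 0 0;10 0 -0.2 0 0;10 0 -0.2 0 0;10 0 -0.2 0 0;10 0 -0.1 0 0;10 0 -0.1 0 0"

```text
t: 10.37
tcp_pos: [0.5311, 0.1141, 0.0618]
tool_rot: [0.096, 0.995, 0.0, 0.0]
force: [-0.2, 1.5, 5.5]
finger_gap: 0.18
gripper_force: 42.3
```

Emit:
send_rows:
  commands: "10 0 -0.075 0 0;10 0 -0.075 0 0"

```text
t: 10.53
tcp_pos: [0.5306, 0.1112, 0.0618]
tool_rot: [0.096, 0.995, 0.0, 0.0]
force: [-0.5, 2.3, 6.0]
finger_gap: 0.186
gripper_force: 42.3
```

Emit:
send_rows:
  commands: "10 0 -0.075 0 0;10 0 -0.075 0 0"

```text
t: 10.7
tcp_pos: [0.53, 0.1083, 0.0618]
tool_rot: [0.096, 0.995, 0.0, 0.0]
force: [0.1, 1.6, 5.5]
finger_gap: 0.181
gripper_force: 42.3
```

Emit:
send_rows:
  commands: "10 0 -0.075 0 0;10 0 -0.075 0 0"

```text
t: 10.87
tcp_pos: [0.5295, 0.1054, 0.0618]
tool_rot: [0.096, 0.995, 0.0, 0.0]
force: [-1.3, 1.6, 6.2]
finger_gap: 0.183
gripper_force: 42.3
```

Emit:
send_rows:
  commands: "10 0 -0.075 0 0;10 0 -0.075 0 0"

```text
t: 11.03
tcp_pos: [0.5289, 0.1024, 0.0618]
tool_rot: [0.096, 0.995, 0.0, 0.0]
force: [-1.0, 1.5, 6.2]
finger_gap: 0.186
gripper_force: 42.3
```

Emit:
send_rows:
  commands: "10 0 -0.075 0 0;10 0 -0.075 0 0"

```text
t: 11.2
tcp_pos: [0.5283, 0.0995, 0.0618]
tool_rot: [0.096, 0.995, 0.0, 0.0]
force: [-0.5, 1.1, 4.9]
finger_gap: 0.182
gripper_force: 42.3
```

Emit:
send_rows:
  commands: "10 0 -0.075 0 0;10 0 -0.075 0 0"

```text
t: 11.37
tcp_pos: [0.5277, 0.0965, 0.0618]
tool_rot: [0.096, 0.995, 0.0, 0.0]
force: [-0.3, 1.9, 6.3]
finger_gap: 0.18
gripper_force: 42.3
```

Emit:
send_rows:
  commands: "10 0 -0.075 0 0;10 0 -0.075 0 0"

```text
t: 11.53
tcp_pos: [0.5272, 0.0936, 0.0618]
tool_rot: [0.096, 0.995, 0.0, 0.0]
force: [-1.0, 1.7, 5.2]
finger_gap: 0.18
gripper_force: 42.3
```

Emit:
send_rows:
  commands: "10 0 -0.075 0 0;10 0 -0.075 0 0"

```text
t: 11.7
tcp_pos: [0.5266, 0.0906, 0.0618]
tool_rot: [0.096, 0.995, 0.0, 0.0]
force: [-0.6, 1.6, 4.9]
finger_gap: 0.185
gripper_force: 42.3
```

Emit:
send_rows:
  commands: "10 0 -0.075 0 0;10 0 -0.075 0 0"

```text
t: 11.87
tcp_pos: [0.526, 0.0877, 0.0618]
tool_rot: [0.096, 0.995, 0.0, 0.0]
force: [-1.0, 1.9, 5.7]
finger_gap: 0.179
gripper_force: 42.3
```

Emit:
send_rows:
  commands: "10 0 -0.075 0 0;10 0 -0.075 0 0"

```text
t: 12.03
tcp_pos: [0.5254, 0.0847, 0.0618]
tool_rot: [0.096, 0.995, 0.0, 0.0]
force: [-0.5, 1.2, 5.5]
finger_gap: 0.181
gripper_force: 42.3
```

Emit:
send_rows:
  commands: "10 0 -0.075 0 0;10 0 -0.075 0 0"

```text
t: 12.2
tcp_pos: [0.5249, 0.0818, 0.0618]
tool_rot: [0.096, 0.995, 0.0, 0.0]
force: [0.4, 1.8, 5.8]
finger_gap: 0.178
gripper_force: 42.3
```

Emit:
send_rows:
  commands: "10 0 -0.075 0 0;10 0 -0.075 0 0"

```text
t: 12.37
tcp_pos: [0.5243, 0.0789, 0.0618]
tool_rot: [0.096, 0.995, 0.0, 0.0]
force: [-0.2, 3.1, 5.0]
finger_gap: 0.181
gripper_force: 42.3
```

```bash
python3 -c "from h import *;st()"
```

```text
t 12.3667 tcp [0.52428108 0.07886052 0.06180805] local -0.011930108604759591 -0.02108959885161875 toolx 169.02049827463605 Mz [ 9.23753215e-04  4.05229178e-04 -9.99999491e-01] gap 0.18053206405293928 [-0.18193781  3.08331295  4.99261432]
to grip in tool xy (m): [8.35950828e-05 2.20879452e-02 2.82065443e-03]
```

Drag is starting to rise at about -21 mm, so I'll sample more finely here.

Emit:
send_rows:
  commands: "10 0 -0.075 0 0"

```text
t: 12.45
tcp_pos: [0.524, 0.0774, 0.0618]
tool_rot: [0.096, 0.995, 0.0, 0.0]
force: [-0.2, 2.6, 5.4]
finger_gap: 0.185
gripper_force: 42.3
```

Emit:
send_rows:
  commands: "10 0 -0.075 0 0"

```text
t: 12.53
tcp_pos: [0.5237, 0.0759, 0.0618]
tool_rot: [0.096, 0.995, 0.0, 0.0]
force: [-1.0, 1.9, 5.9]
finger_gap: 0.181
gripper_force: 42.3
```

Emit:
send_rows:
  commands: "10 0 -0.075 0 0"

```text
t: 12.62
tcp_pos: [0.5235, 0.0746, 0.0618]
tool_rot: [0.096, 0.995, 0.0, 0.0]
force: [0.4, 3.4, 4.7]
finger_gap: 0.179
gripper_force: 42.3
```

Emit:
send_rows:
  commands: "10 0 -0.075 0 0"

```text
t: 12.7
tcp_pos: [0.5233, 0.0734, 0.0619]
tool_rot: [0.096, 0.995, 0.001, 0.001]
force: [1.4, 6.0, 6.3]
finger_gap: 0.18
gripper_force: 42.3
```

Emit:
send_rows:
  commands: "10 0 -0.075 0 0"

```text
t: 12.78
tcp_pos: [0.523, 0.0723, 0.0619]
tool_rot: [0.096, 0.995, 0.001, 0.001]
force: [0.1, 7.3, 4.7]
finger_gap: 0.182
gripper_force: 42.3
```

Emit:
send_rows:
  commands: "10 0 -0.075 0 0"

```text
t: 12.87
tcp_pos: [0.5228, 0.0712, 0.0618]
tool_rot: [0.096, 0.995, 0.001, 0.001]
force: [0.2, 8.6, 5.6]
finger_gap: 0.182
gripper_force: 42.3
```

Emit:
send_rows:
  commands: "10 0 -0.075 0 0"

```text
t: 12.95
tcp_pos: [0.5226, 0.07, 0.0618]
tool_rot: [0.096, 0.995, 0.001, 0.001]
force: [0.0, 8.8, 5.4]
finger_gap: 0.184
gripper_force: 42.2
```

Emit:
send_rows:
  commands: "10 0 -0.075 0 0"

```text
t: 13.03
tcp_pos: [0.5223, 0.0685, 0.0619]
tool_rot: [0.096, 0.995, 0.001, 0.001]
force: [0.7, 8.4, 4.8]
finger_gap: 0.181
gripper_force: 42.2
```

Emit:
send_rows:
  commands: "10 0 -0.075 0 0"

```text
t: 13.12
tcp_pos: [0.522, 0.067, 0.0619]
tool_rot: [0.096, 0.995, 0.001, 0.001]
force: [0.9, 8.2, 6.0]
finger_gap: 0.182
gripper_force: 42.3
```

Emit:
send_rows:
  commands: "10 0 -0.075 0 0"

```text
t: 13.2
tcp_pos: [0.5217, 0.0654, 0.0618]
tool_rot: [0.096, 0.995, 0.001, 0.001]
force: [-0.2, 7.2, 5.7]
finger_gap: 0.181
gripper_force: 42.3
```

Emit:
send_rows:
  commands: "10 0 -0.075 0 0"

```text
t: 13.28
tcp_pos: [0.5214, 0.0636, 0.0618]
tool_rot: [0.096, 0.995, 0.001, 0.001]
force: [-0.8, 3.6, 5.4]
finger_gap: 0.178
gripper_force: 42.3
```

Emit:
send_rows:
  commands: "10 0 -0.075 0 0"

```text
t: 13.37
tcp_pos: [0.521, 0.0617, 0.0618]
tool_rot: [0.096, 0.995, 0.0, 0.001]
force: [0.0, 2.6, 6.4]
finger_gap: 0.179
gripper_force: 42.4
```

Emit:
send_rows:
  commands: "10 0 -0.075 0 0"

```text
t: 13.45
tcp_pos: [0.5206, 0.06, 0.0618]
tool_rot: [0.096, 0.995, 0.0, 0.001]
force: [-0.9, 1.6, 6.4]
finger_gap: 0.183
gripper_force: 42.4
```

Emit:
send_rows:
  commands: "10 0 -0.075 0 0"

```text
t: 13.53
tcp_pos: [0.5203, 0.0583, 0.0618]
tool_rot: [0.096, 0.995, 0.0, 0.0]
force: [-0.4, 1.9, 6.3]
finger_gap: 0.182
gripper_force: 42.4
```

Emit:
send_rows:
  commands: "10 0 -0.075 0 0"

```text
t: 13.62
tcp_pos: [0.52, 0.0568, 0.0618]
tool_rot: [0.096, 0.995, 0.0, 0.0]
force: [0.2, 1.1, 5.4]
finger_gap: 0.184
gripper_force: 42.4
```

Emit:
send_rows:
  commands: "10 0 -0.075 0 0"

```text
t: 13.7
tcp_pos: [0.5197, 0.0553, 0.0618]
tool_rot: [0.096, 0.995, 0.0, 0.0]
force: [-0.5, 1.6, 5.8]
finger_gap: 0.186
gripper_force: 42.4
```

The bump is centred near world y = 0.069, or about -31 mm. Continuing to the plain stop.

Emit:
send_rows:
  commands: "10 0 -0.1 0 0;10 0 -0.15 0 0;10 0 -0.15 0 0;10 0 -0.15 0 0;10 0 -0.15 0 0;10 0 -0.15 0 0;10 0 -0.15 0 0;10 0 -0.15 0 0;10 0 -0.15 0 0;10 0 -0.15 0 0;10 0 -0.15 0 0;10 0 -0.1 0 0;10 0 -0.05 0 0;10 0 0 0 0"

```text
t: 14.87
tcp_pos: [0.513, 0.0205, 0.0618]
tool_rot: [0.096, 0.995, 0.0, 0.0]
force: [-1.1, 0.4, 5.0]
finger_gap: 0.181
gripper_force: 42.4
```

Emit:
send_rows:
  commands: "10 0 -0.05 0 0;10 0 -0.05 0 0;10 0 0 0 0"

```text
t: 15.12
tcp_pos: [0.5126, 0.0187, 0.0618]
tool_rot: [0.096, 0.995, 0.0, 0.0]
force: [-0.8, 1.7, 6.5]
finger_gap: 0.183
gripper_force: 42.4
```

Emit:
send_rows:
  commands: "10 0 -0.05 0 0;10 0 0 0 0"

```text
t: 15.28
tcp_pos: [0.5125, 0.0178, 0.0618]
tool_rot: [0.096, 0.995, 0.0, 0.0]
force: [-0.1, -0.0, 6.0]
finger_gap: 0.182
gripper_force: 42.4
```

Emit:
send_rows:
  commands: "10 0 -0.05 0 0;10 0 0 0 0"

```text
t: 15.45
tcp_pos: [0.5123, 0.0168, 0.0618]
tool_rot: [0.096, 0.995, 0.0, 0.0]
force: [-0.5, 1.2, 7.5]
finger_gap: 0.184
gripper_force: 42.4
```

Emit:
send_rows:
  commands: "10 0 -0.05 0 0;10 0 0 0 0"

```text
t: 15.62
tcp_pos: [0.5121, 0.0158, 0.0618]
tool_rot: [0.096, 0.995, 0.0, 0.0]
force: [-0.1, 2.1, 5.6]
finger_gap: 0.183
gripper_force: 42.4
```

Emit:
send_rows:
  commands: "10 0 -0.05 0 0;10 0 0 0 0"

```text
t: 15.78
tcp_pos: [0.5119, 0.0149, 0.0618]
tool_rot: [0.096, 0.995, 0.0, 0.0]
force: [0.2, 0.8, 5.6]
finger_gap: 0.181
gripper_force: 42.4
```

Emit:
send_rows:
  commands: "10 0 -0.05 0 0;10 0 0 0 0"

```text
t: 15.95
tcp_pos: [0.5118, 0.0141, 0.0618]
tool_rot: [0.096, 0.995, 0.0, 0.001]
force: [0.3, 2.2, 5.9]
finger_gap: 0.18
gripper_force: 42.4
```

Emit:
send_rows:
  commands: "10 0 -0.05 0 0;10 0 0 0 0"

```text
t: 16.12
tcp_pos: [0.5116, 0.0135, 0.0618]
tool_rot: [0.096, 0.995, 0.0, 0.001]
force: [0.1, 4.4, 6.3]
finger_gap: 0.183
gripper_force: 42.4
```

Emit:
send_rows:
  commands: "10 0 -0.05 0 0;10 0 0 0 0"

```text
t: 16.28
tcp_pos: [0.5115, 0.0128, 0.0618]
tool_rot: [0.096, 0.995, 0.001, 0.001]
force: [0.0, 5.3, 5.8]
finger_gap: 0.182
gripper_force: 42.3
```

Emit:
send_rows:
  commands: "10 0 -0.05 0 0;10 0 0 0 0"

```text
t: 16.45
tcp_pos: [0.5114, 0.0122, 0.0618]
tool_rot: [0.096, 0.995, 0.001, 0.001]
force: [1.2, 7.1, 5.8]
finger_gap: 0.182
gripper_force: 42.3
```

Plain stop touched gently. I'll sweep back over the spot to refine its centre.

Emit:
send_rows:
  commands: "10 0 0.1 0 0;10 0 0.15 0 0;10 0 0.15 0 0;10 0 0.15 0 0;10 0 0.15 0 0;10 0 0.15 0 0;10 0 0.15 0 0;10 0 0.15 0 0;10 0 0.15 0 0;10 0 0.15 0 0;10 0 0.15 0 0;10 0 0.15 0 0;10 0 0.15 0 0;10 0 0.15 0 0;10 0 0.15 0 0;10 0 0.075 0 0;10 0 0.075 0 0"

```text
t: 17.87
tcp_pos: [0.52, 0.0568, 0.0618]
tool_rot: [0.095, 0.995, -0.0, 0.0]
force: [-2.1, -1.1, 6.5]
finger_gap: 0.183
gripper_force: 42.4
```

Emit:
send_rows:
  commands: "10 0 0.075 0 0"

```text
t: 17.95
tcp_pos: [0.5203, 0.0582, 0.0618]
tool_rot: [0.096, 0.995, -0.0, 0.0]
force: [-0.9, -2.6, 6.0]
finger_gap: 0.182
gripper_force: 42.4
```

Emit:
send_rows:
  commands: "10 0 0.075 0 0"

```text
t: 18.03
tcp_pos: [0.5206, 0.0596, 0.0618]
tool_rot: [0.096, 0.995, -0.0, 0.0]
force: [-1.3, -1.4, 5.9]
finger_gap: 0.181
gripper_force: 42.4
```

Emit:
send_rows:
  commands: "10 0 0.075 0 0"

```text
t: 18.12
tcp_pos: [0.5208, 0.0609, 0.0618]
tool_rot: [0.095, 0.995, -0.0, 0.0]
force: [-1.9, -3.0, 7.3]
finger_gap: 0.185
gripper_force: 42.4
```

Emit:
send_rows:
  commands: "10 0 0.075 0 0"

```text
t: 18.2
tcp_pos: [0.5211, 0.0621, 0.0618]
tool_rot: [0.095, 0.995, -0.001, 0.0]
force: [-2.6, -5.2, 6.8]
finger_gap: 0.182
gripper_force: 42.5
```

Emit:
send_rows:
  commands: "10 0 0.075 0 0"

```text
t: 18.28
tcp_pos: [0.5213, 0.0632, 0.0619]
tool_rot: [0.095, 0.995, -0.001, 0.0]
force: [-1.8, -7.0, 6.3]
finger_gap: 0.179
gripper_force: 42.5
```

Emit:
send_rows:
  commands: "10 0 0.075 0 0"

```text
t: 18.37
tcp_pos: [0.5215, 0.0644, 0.0619]
tool_rot: [0.095, 0.995, -0.001, 0.0]
force: [-2.7, -8.3, 8.1]
finger_gap: 0.18
gripper_force: 42.5
```

Emit:
send_rows:
  commands: "10 0 0.075 0 0"

```text
t: 18.45
tcp_pos: [0.5217, 0.0656, 0.0619]
tool_rot: [0.095, 0.995, -0.001, -0.0]
force: [-1.9, -8.6, 7.3]
finger_gap: 0.182
gripper_force: 42.5
```

Emit:
send_rows:
  commands: "10 0 0.075 0 0"

```text
t: 18.53
tcp_pos: [0.522, 0.0669, 0.0619]
tool_rot: [0.095, 0.995, -0.001, -0.0]
force: [-2.8, -8.5, 6.8]
finger_gap: 0.185
gripper_force: 42.5
```

Emit:
send_rows:
  commands: "10 0 0.075 0 0"

```text
t: 18.62
tcp_pos: [0.5223, 0.0685, 0.0619]
tool_rot: [0.095, 0.995, -0.001, -0.0]
force: [-2.8, -7.4, 6.7]
finger_gap: 0.184
gripper_force: 42.5
```

Emit:
send_rows:
  commands: "10 0 0.075 0 0"

```text
t: 18.7
tcp_pos: [0.5226, 0.07, 0.0619]
tool_rot: [0.095, 0.995, -0.001, -0.0]
force: [-1.8, -8.0, 5.9]
finger_gap: 0.181
gripper_force: 42.5
```

Emit:
send_rows:
  commands: "10 0 0.075 0 0"

```text
t: 18.78
tcp_pos: [0.5229, 0.0718, 0.0618]
tool_rot: [0.096, 0.995, -0.001, 0.0]
force: [-2.0, -4.7, 6.9]
finger_gap: 0.179
gripper_force: 42.4
```

Emit:
send_rows:
  commands: "10 0 0.075 0 0"

```text
t: 18.87
tcp_pos: [0.5233, 0.0737, 0.0618]
tool_rot: [0.096, 0.995, -0.001, 0.0]
force: [-2.6, -2.4, 6.2]
finger_gap: 0.183
gripper_force: 42.4
```

Emit:
send_rows:
  commands: "10 0 0.075 0 0"

```text
t: 18.95
tcp_pos: [0.5237, 0.0755, 0.0618]
tool_rot: [0.096, 0.995, -0.0, 0.0]
force: [0.2, -1.4, 6.4]
finger_gap: 0.183
gripper_force: 42.4
```

Emit:
send_rows:
  commands: "10 0 0.075 0 0"

```text
t: 19.03
tcp_pos: [0.524, 0.0771, 0.0618]
tool_rot: [0.096, 0.995, -0.0, 0.0]
force: [-0.5, -2.3, 5.8]
finger_gap: 0.181
gripper_force: 42.4
```

Emit:
send_rows:
  commands: "10 0 0.075 0 0"

```text
t: 19.12
tcp_pos: [0.5243, 0.0787, 0.0618]
tool_rot: [0.096, 0.995, -0.0, 0.0]
force: [-1.0, -0.4, 5.8]
finger_gap: 0.181
gripper_force: 42.4
```

Emit:
send_rows:
  commands: "10 0 0.075 0 0"

```text
t: 19.2
tcp_pos: [0.5246, 0.0802, 0.0618]
tool_rot: [0.096, 0.995, -0.0, 0.0]
force: [-1.2, 0.2, 6.3]
finger_gap: 0.182
gripper_force: 42.4
```

The two directions give centres at y = 0.0691 and 0.0669, so I take the middle as y = 0.0680. Moving there to park.

Emit:
send_rows:
  commands: "10 0 -0.1 0 0;10 0 -0.1 0 0;10 0 -0.1 0 0;10 0 -0.1 0 0;10 0 -0.1 0 0;10 0 -0.075 0 0;10 0 0 0 0;10 0 0 0 0"

```text
t: 19.87
tcp_pos: [0.5226, 0.0699, 0.0618]
tool_rot: [0.096, 0.995, 0.0, 0.001]
force: [0.2, 2.8, 6.2]
finger_gap: 0.18
gripper_force: 42.4
```

Emit:
send_rows:
  commands: "10 0 -0.1 0 0;10 0 0 0 0;10 0 0 0 0"

```text
t: 20.12
tcp_pos: [0.5221, 0.0676, 0.0618]
tool_rot: [0.095, 0.995, 0.0, 0.0]
force: [-2.0, 0.8, 5.8]
finger_gap: 0.182
gripper_force: 42.4
```

```bash
python3 -c "from h import *;st()"
```

```text
t 20.1167 tcp [0.52211714 0.06756832 0.06183921] local -0.011909674514393474 -0.032587256083377966 toolx 169.04052366322802 Mz [ 9.28610736e-04  9.43673888e-05 -9.99999564e-01] gap 0.18197566945721919 [-2.02711396  0.808339    5.7858272 ]
to grip in tool xy (m): [9.84180531e-05 3.35864752e-02 2.84816670e-03]
```

The carriage is parked within about 0.5 mm of the spot and the force is near zero. Releasing and lifting.

Emit:
send_rows:
  commands: "18 0 0 0 0;22 0 0 0 0;30 0 0 0 0;45 0 0 0 0;60 0 0 0 0;60 0 0 0 0;60 0 0 0 0;60 0 0 0 0"

```text
t: 20.78
tcp_pos: [0.5218, 0.0673, 0.0612]
tool_rot: [0.096, 0.995, -0.0, -0.0]
force: [0.5, 1.1, 0.1]
finger_gap: 0.702
gripper_force: 0.0
```

Emit:
send_rows:
  commands: "60 0 0 -0.3 0;60 0 0 -0.6 0;60 0 0 -0.8 0;60 0 0 -0.8 0;60 0 0 -0.8 0;60 0 0 -0.8 0;60 0 0 -0.8 0;60 0 0 -0.8 0;60 0 0 -0.8 0;60 0.8 0 -0.4 0;60 1 0 0 0;60 1 0 0 0;60 1 0 0 0;60 1 0 0 0;60 1 0 0 0;60 0.5 0 0 0;60 0 0 0 0;60 0 0 0 0;60 0 0 0 0;60 0 0 0 0"

```text
t: 22.45
tcp_pos: [0.3999, 0.091, 0.1996]
tool_rot: [0.096, 0.995, 0.0, 0.001]
force: [-0.1, -0.3, -0.1]
finger_gap: 0.703
gripper_force: 0.0
```

```bash
python3 - <<'E'
from h import *
st()
from station import cams
a=[]
for n in("side","top"):
    c=cams.snapshot(n);im=c["pixels"][:,:,::-1]
    x0,y0=(120,100) if n=="side" else (150,110)
    a.append(cv2.resize(im[y0:y0+190,x0:x0+195],None,fx=2,fy=2,interpolation=cv2.INTER_CUBIC))
    if n=="side": print(proj(c,[[.5221,.0676,.096]]))
    else:
        for y in(.0676,):print(proj(c,[[.5221,y,.096]]))
    g=c["pixels"].max(2)
    p=proj(c,[[.5221,.0676,.096 if n=="top" else .07]])[0].astype(int)
    m=np.zeros_like(g);m[p[1]-25:p[1]+25,p[0]-20:p[0]+20]=(g[p[1]-25:p[1]+25,p[0]-20:p[0]+20]<45)*255
    k,l,s,ce=cv2.connectedComponentsWithStats(m);print(n,[(s[i].tolist(),ce[i]) for i in range(1,k) if s[i,4]>40])
cv2.imwrite("pics/end.png",np.hstack(a))
E
```

```text
t 22.45 tcp [0.3999172  0.09100527 0.19956744] local -0.136336658196399 -0.03278917645635833 toolx 169.0057781605538 Mz [ 2.09506027e-03 -1.73759077e-04 -9.99997790e-01] gap 0.7026962497405662 [-0.1397874  -0.29283491 -0.05320569]
to grip in tool xy (m): [-0.12401652  0.03385288  0.14083466]
[[186.69202329 174.54527739]]
side [([181, 174, 15, 29, 365], array([188.21917808, 187.87671233]))]
[[263.01755176 236.07985062]]
top [([258, 230, 10, 14, 78], array([262.8974359 , 236.58974359]))]
```

View pics/end.png

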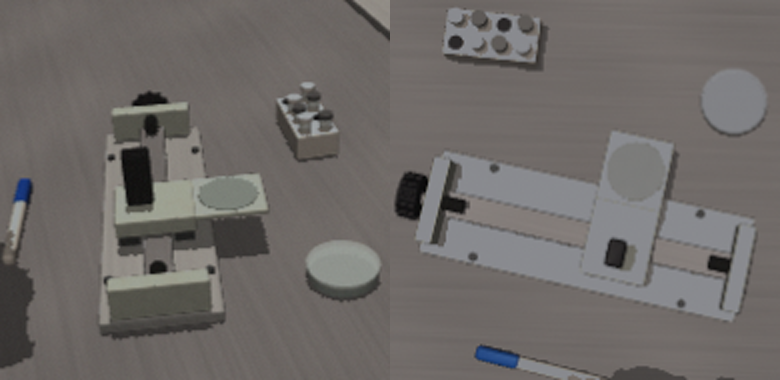

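The carriage stayed where I parked it: the grip top is at top-view pixel (262.9,236.6), against (263.0,236.1) predicted. The dish, rack and marker are in place and the gripper is clear. Handing in.

```bash
python3 -c "from station import sign_off;print(sign_off())"
```

```text
the job is handed in; nothing more can be done
None
```

I stroked the carriage gently against the thumbwheel-end stop and then the plain-end stop, parked it on the sticky spot about 32 mm from mid-travel towards the plain end, let go with the robot clear, and handed the job in.

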